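Fetch the print weight from behind the paste containers

ROBOT

A 7-joint arm with a two-finger parallel gripper is mounted at the origin on the work surface. World frame = base frame: x ahead of the robot, y to its left, z up, the work surface at z = 0. Lengths are in m, angles in rad, forces in N, time in s.
With the tool pointing down it reaches from about 0.4 to 0.875 m from the base axis. Payload 19.3 kg.
Tool frame: the origin (TCP) lies at the very end of the fingers, on their centre line; the grasp point (between the pads) lies 19 mm behind it; z points along the fingers, y is the line along which they close (so a half turn about z gives the same grasp; the last joint's range is limited). The gripper opens to 85 mm and grips with 20 to 120 N. Pads are 22 mm wide; open, the fingers measure 114 mm over their backs; the gripper's body (76 mm by 85 mm) begins 54 mm behind the grasp point. The pads swing forward as they close: fully open they stand 13 mm farther back than shut.
Start: joints at [-0.07, 0.521, -0.036, 1.599, 0.021, 1.021, -0.113], TCP at [0.625, -0, 0.231] pointing down, gripper open.
Joint ranges: [-2.91, 2.91], [-0.3, 2.13], [-1.5, 1.42], [0.17, 2.43], [-1.26, 4.41], [0.16, 1.93], [-2.52, 2.52]. Speed limits (rad/s): [1.89, 1.89, 2.39, 2.39, 3.01, 3.01, 3.01].

INTERFACE

Orientations are given as [roll, pitch, yaw] about the fixed x, y, z axes, in that order (R = Rz(yaw) Ry(pitch) Rx(roll)).
In Python, from workcell import bot gives the robot as it stands. The module is installed in compiled form; this text tells all that it offers.
- The arm moves only by the tool apply_moves, never from a script. Its arguments are lists of equal length, an entry for each row: "claw": the finger opening in m, from 0 to 0.0854; "xyz": the shift along the tool's x, y, z in m, a list of three; "twist": the turn, a rotation vector about the tool's x, y, z in rad, a list of three. A call has 1 to 20 rows; each row shifts and turns the commanded pose from where the row before left it, along the tool's axes as they then stand; what a row does not reach is not made up. A row lasts 1/10 s, in which the tool goes at most 50 mm and 8.59 degrees, less where a joint would pass 70% of its speed; a pose out of reach is approached as far as the arm can. A call with a gripper value outside its range is refused whole. The fingers move at their own pace and stop on an object; "force" is the grip in N (left out, the last holds). Time passes only in rows, so rows that do not move let the fingers close. It gives the time, the measured TCP pose, the force, the opening and the grip force at its end, in the units of the state.
- bot.observe(): the state, without advancing time (a new reading comes with each control period).
- bot.grab_frame(name): name is "scene" or "side" or "wrist"; returns a dict with "img" (420x560x3 uint8, red, green, blue), "vfov" (degrees; the focal length in pixels is half the picture's height over the tangent of half this angle, whatever the lens; pixels are square), "cx", "cy" (the principal point, pixels), "distortion" ([k1, k2, p1, p2, k3] as OpenCV has them; the pictures are not rectified), "view" (4x4, takes a point from world to camera coordinates). Camera axes: x right, y up, looking along -z (the intrinsics and any distortion apply to the point x, -y, -z); pixel columns grow to the right and rows downward; lengths in m; the calibration is good to about 2 mm. A picture is of the moment at which its call begins. There is no depth.
- bot.job_done(): hands the job in; it is judged then, once.
Trained networks look in the newest picture that a camera, given by its name, has taken for a name from the list of things; names that differ only in an ending like _2 or _b are one class to them, and where a whole thing is asked for, a point or a joint stands for the part that bears it (a point fixed in the world has none). Each returns a list of dicts, best first, with "score" (0 to 1); they miss things now and then, are a little off and sometimes report something else, mostly with a low value. They report only what shows in the picture. A call takes as long as a camera call. They do not tell look-alikes from the thing itself.
- bot.find_in(camera, query): "position" ([x, y, z] in m, in world coordinates, good to about 4 mm: the middle of the surface that is visible of it).
The state is a dict: "clock": time; "qpos": joint angles; "qd": joint speeds; "joint_efforts": joint torques, N m; "position": TCP position; "tool_rot": TCP orientation; "force": force on the tool from outside, world axes, zero at the start; "moment": the same for the moment, N m; "grip_width": finger opening in m; "finger_force": force on a finger pad.
Only numpy, scipy, OpenCV 4.12 (cv2) and the standard library are available. Lean on these libraries where they do the work, as an engineer would, in place of code of your own. Each camera call takes 0.05 s, during which the arm holds its last target. There are 200 camera calls.

TASK

The steel weight is hemmed in on the tray behind the slim bottle, the wide jar and the square container. Leave the weight alone until you have moved those three to stand upright on the side mat; while they are there, set the weight down gently, upright and wholly on the round blotter of the print board. Then put each of the three back upright on the same tray seat it came from, without knocking over anything or disturbing the eraser block and loupe.

Things in the scene. Friction and masses are not known exactly. Their poses are not given: they have to be found in the camera images.
- tray: Fixed shallow wooden tray, 190 (its x) x 240 (its y) x 14 mm high, walls 5 mm, floor 5 mm thick. Origin: centre of its underside; x points away from the robot (give or take its yaw), z up. Three round dark rubber seats 76 mm in diameter lie flush on the floor, centred at (x, y) = front (-40, 0), left (28, 68), right (28, -68) mm in the tray's frame; the weight starts at (28, 0) between and behind them.
- slim_bottle: The slim container: round white plastic bottle 46 mm in diameter up to 112 mm above its underside, then a narrow grey cap 28 mm in diameter up to 134 mm. About 0.2 kg. Origin: centre of its underside; z up. At the start it stands upright on one of the three round dark rubber seats of the tray (which of them varies).
- wide_jar: The wide container: round white plastic jar 64 mm in diameter, 100 mm high; the top 18 mm is a flat grey lid 62 mm in diameter. About 0.35 kg. Origin: centre of its underside; z up. At the start it stands upright on one of the three round dark rubber seats of the tray (which of them varies).
- square_tin: The square container: upright white box 50 x 50 mm, 115 mm high, the top 15 mm a grey lid of the same width. About 0.3 kg. Its x and y axes are square to its sides. Origin: centre of its underside; z up. At the start it stands upright on one of the three round dark rubber seats of the tray (which of them varies).
- weight: Steel paper weight: disc 56 mm in diameter and 20 mm high, with a stem 14 mm in diameter up to 36 mm and on it a knob 24 mm in diameter from 36 to 56 mm above the underside, to be gripped from above. About 0.5 kg. Origin: centre of its underside; z up.
- side_mat: Fixed dark grey felt mat lying on the table to one side of the tray (left or right varies), 260 (its x) x 140 (its y) x 3 mm, room for the three containers in a row along its x. Origin: centre of its underside; z up.
- print_board: Fixed card board 200 (its x) x 140 (its y) x 4 mm with a printed sheet, lying on the other side of the tray. A round grey blotter 84 mm in diameter and 2 mm thick lies on it, its top 6 mm above the table. Origin: on the table exactly under the centre of the blotter (the board's own middle is 40 mm towards its -x); z up.
- eraser_block: Bystander: yellowish block 35 x 60 x 30 mm, loose on the table near a far corner of the tray. Origin: centre of its underside. Leave alone.
- loupe: Bystander: round black magnifier 48 mm in diameter, 42 mm high, loose on the table near a far corner of the tray. Origin: centre of its underside. Leave alone.
Not all that is in view belongs to the job. Leave any blue or yellow look-alike of the print_board alone.

How it is judged:
By the outcome, as a careful person would: the job done as asked, in the order asked, and still so for the second after the job is handed in, with the robot touching nothing.
It also fails if it takes over 142 s, if anything falls off the work surface, if the arm or the gripper's body presses on something with over 40 N, if the wrist force passes 120 N, or if a joint passes its speed limit or range.

## Working session

There is one attempt and no reset: what is moved stays moved. The work goes in short steps, Python scripts to look and compute and a tool call to move; the robot and the scene stay as the last step left them, time stands still between calls to the robot, and variables do not carry over. Pictures are saved under pics/ and viewed, at most 14 in all, crops included, and the job is handed in when it is done.

Besides the shell and the picture viewer there is one more tool, called after "Call:" as name(argument=value, ...) on one line, values as JSON. apply_moves: Moves the arm, as the interface text tells. Its arguments: {"type":"object","properties":{"claw":{"type":"array"},"xyz":{"type":"array"},"twist":{"type":"array"},"force":{"type":"number"}},"required":["claw","xyz","twist"]}

```bash
mkdir -p pics; cat > h.py <<'E'
import numpy as np, cv2
from workcell import bot
def K(f):
    fl=f["img"].shape[0]/2/np.tan(np.radians(f["vfov"])/2)
    return np.array([[fl,0,f["cx"]],[0,fl,f["cy"]],[0,0,1.]])
def proj(f,P):
    P=np.atleast_2d(P).astype(float); V=np.array(f["view"]); c=P@V[:3,:3].T+V[:3,3]; c=c*[1,-1,-1]
    return cv2.projectPoints(c.reshape(-1,1,3),np.zeros(3),np.zeros(3),K(f),np.array(f["distortion"],float))[0].reshape(-1,2)
def unproj(f,uv,z):
    uv=np.atleast_2d(uv).astype(float); n=cv2.undistortPoints(uv.reshape(-1,1,2),K(f),np.array(f["distortion"],float)).reshape(-1,2)
    V=np.array(f["view"]); d=np.c_[n[:,0],-n[:,1],-np.ones(len(n))]@V[:3,:3]; o=-V[:3,:3].T@V[:3,3]
    return o+d*((z-o[2])/d[:,2])[:,None]
def save(f,name): cv2.imwrite("pics/"+name,cv2.cvtColor(f["img"],cv2.COLOR_RGB2BGR))
E
python3 - <<'E'
from h import *
fs={}
for c in["scene","side","wrist"]:
    f=bot.grab_frame(c);fs[c]=f;save(f,c+"0.png")
    V=np.array(f["view"]);print(c,f["vfov"],(-V[:3,:3].T@V[:3,3]).round(3),f["distortion"])
import pickle;pickle.dump(fs,open("f0.pkl","wb"))
for n in["tray","slim_bottle","wide_jar","square_tin","weight","side_mat","print_board","eraser_block","loupe"]:
    for c in["scene","side"]:
        print(n,c,[(np.round(d["position"],3).tolist(),round(d["score"],2)) for d in bot.find_in(c,n)[:3]])
s=bot.observe();print(s)
E
cd pics; python3 -c "
import cv2,numpy as np
a=[cv2.imread(c+'0.png') for c in('scene','side')]
"
```

```text
scene 50.66411740715012 [ 1.252 -0.187  0.88 ] [0.01836718 0.         0.         0.         0.        ]
side 43.21541660538745 [-0.271  0.952  1.381] [-0.19871592  0.          0.          0.          0.        ]
wrist 66.85627406863577 [0.625 0.085 0.373] [-0.02613334  0.          0.          0.          0.        ]
tray scene [([0.637, -0.011, 0.005], 0.68), ([0.478, -0.35, 0.001], 0.58)]
tray side [([0.544, 0.042, 0.002], 0.97)]
slim_bottle scene [([0.629, 0.057, 0.093], 0.65)]
slim_bottle side [([0.599, 0.072, 0.088], 0.82)]
wide_jar scene []
wide_jar side [([0.528, 0.012, 0.08], 0.85)]
square_tin scene [([0.628, -0.072, 0.09], 0.94), ([0.75, 0.225, 0.032], 0.47), ([0.626, 0.055, 0.093], 0.36)]
square_tin side [([0.603, -0.06, 0.103], 0.97), ([0.738, 0.235, 0.03], 0.23)]
weight scene [([0.614, -0.005, 0.024], 0.63)]
weight side [([0.6, 0.008, 0.023], 0.45)]
side_mat scene [([0.476, -0.353, 0.004], 0.55)]
side_mat side [([0.456, -0.346, 0.001], 0.86), ([0.736, 0.237, 0.031], 0.27)]
print_board scene [([0.189, 0.325, 0.01], 0.84), ([0.465, 0.33, 0.007], 0.81), ([0.51, 0.688, 0.005],
[... 344 characters left out ...]
': 1.05, 'qpos': array([-0.07025922,  0.52141948, -0.03628891,  1.59952435,  0.02118596,
        1.0211171 , -0.11279986]), 'qd': array([-0.00068701, -0.00072745,  0.00029948,  0.00077535,  0.00093884,
        0.00111886, -0.0001076 ]), 'joint_efforts': array([-8.53596266e-04, -9.26851201e+01,  1.97797582e+00, -3.70251274e+01,
        1.80837675e-02,  2.23222502e-03, -4.11640633e-05]), 'position': array([6.24970926e-01, 7.89990485e-06, 2.31270027e-01]), 'tool_rot': array([-3.14150839e+00,  3.57221479e-07,  1.57079625e+00]), 'force': array([ 0.36985574, -0.016251  ,  0.88934726]), 'moment': array([ 0.01062168, -0.03534543,  0.04120938]), 'finger_force': 0.0, 'grip_width': 0.08549643817254594}
```

View pics/scene0.png

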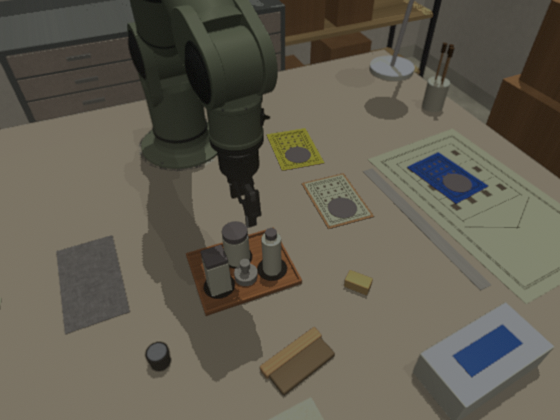

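View pics/side0.png

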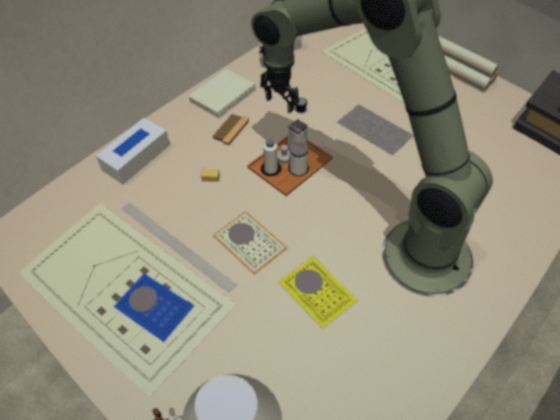

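The scene picture shows the jar on the front seat (235,240), the bottle on the left seat (271,255), the tin on the right seat (216,272) and the weight at (245,272). The mat is at (92,282) and the true, white board's blotter is at (342,208); the yellow and blue boards are look-alikes. The side picture agrees.

View pics/wrist0.png

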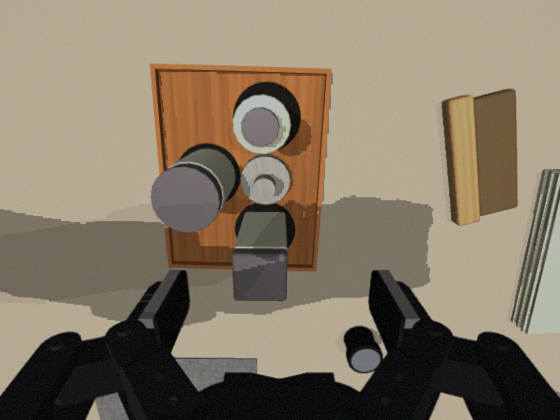

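```bash
python3 - <<'E'
from h import *
import pickle
fs=pickle.load(open("f0.pkl","rb"))
f=fs["scene"]
c=f["img"][130:340,30:400]
c=cv2.resize(c,None,fx=2.15,fy=2.15,interpolation=cv2.INTER_CUBIC)
save({"img":c},"crop1.png")
E
```

```text
(no output)
```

View pics/crop1.png

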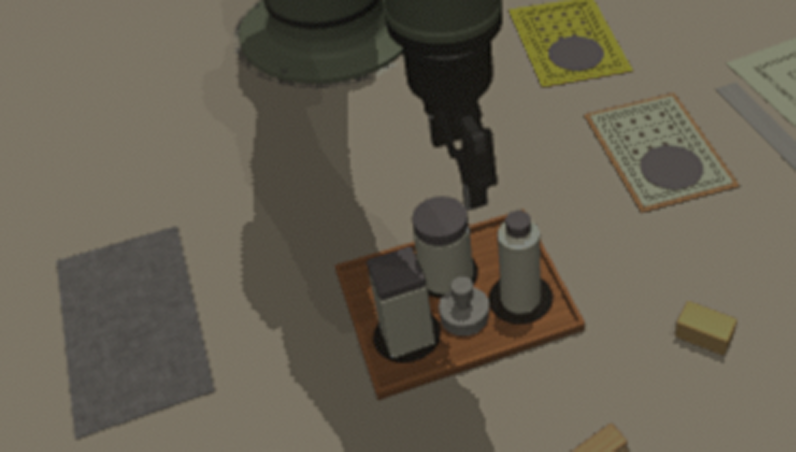

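```bash
python3 - <<'E'
from h import *
import pickle
fs=pickle.load(open("f0.pkl","rb"))
w=fs["wrist"];s=fs["scene"]
t=unproj(w,[(152,66),(331,70),(317,271),(168,271)],.014)
print("tray",t.round(3).tolist(),t.mean(0).round(4))
for n,uv,z in[("jar",(188,198),.105),("bottle",(261,127),.139),("weight",(263,187),.061),("tin",(260.5,274.5),.12)]:
    print(n,unproj(w,uv,z)[0].round(4))
print("tincorners",unproj(w,[(235,250),(287,250),(287,299),(234,299)],.12).round(3).tolist())
cr=lambda p:np.array(p)/2.15+[30,130]
m=unproj(s,cr([(57,261),(178,228),(214,390),(78,436)]),.003);print("mat",m.round(3).tolist(),m.mean(0).round(4))
b=unproj(s,cr([(586,114),(680,94),(738,184),(643,210)]),.004);print("board",b.round(3).tolist(),b.mean(0).round(4))
print("blot",unproj(s,cr((671,167)),.006))
tt=unproj(s,cr([(337,266),(511,215),(583,324),(380,397)]),.014);print("tray scene",tt.round(3).tolist(),tt.mean(0).round(4))
E
```

```text
tray [[0.492, 0.118, 0.014], [0.679, 0.114, 0.014], [0.673, -0.124, 0.014], [0.481, -0.124, 0.014]] [ 0.5812 -0.0041  0.014 ]
jar [0.5439 0.0019 0.105 ]
bottle [0.6115 0.0657 0.139 ]
weight [0.6081 0.     0.061 ]
tin [ 0.6077 -0.0661  0.12  ]
tincorners [[0.586, -0.041, 0.12], [0.631, -0.041, 0.12], [0.632, -0.092, 0.12], [0.582, -0.092, 0.12]]
mat [[0.336, -0.42, 0.003], [0.34, -0.281, 0.003], [0.593, -0.282, 0.003], [0.592, -0.417, 0.003]] [ 0.465  -0.3499  0.003 ]
board [[0.351, 0.272, 0.004], [0.366, 0.414, 0.004], [0.555, 0.393, 0.004], [0.547, 0.259, 0.004]] [0.4548 0.3345 0.004 ]
blot [[0.49427574 0.32783039 0.006     ]]
tray scene [[0.488, -0.119, 0.014], [0.496, 0.1, 0.014], [0.682, 0.11, 0.014], [0.681, -0.124, 0.014]] [ 0.5867 -0.0084  0.014 ]
```

Tray centre is about (0.582, 0.000) with a yaw near -0.03. First I turn the tool so it closes along world y, then move above the jar.

Call:
apply_moves(claw=[0.085, 0.085, 0.085, 0.085, 0.085, 0.085, 0.085, 0.085, 0.085, 0.085, 0.085, 0.085, 0.085, 0.085, 0.085], xyz=[[0, 0, 0], [0, 0, 0], [0, 0, 0], [0, 0, 0], [0, 0, 0], [0, 0, 0], [0, 0, 0], [0, 0, 0], [0, 0, 0], [0, 0, 0], [0, 0, 0], [-0.027, 0, 0], [-0.027, 0, 0], [-0.027, -0.002, 0], [0, 0, 0]], twist=[[0, 0, 0.1428], [0, 0, 0.1428], [0, 0, 0.1428], [0, 0, 0.1428], [0, 0, 0.1428], [0, 0, 0.1428], [0, 0, 0.1428], [0, 0, 0.1428], [0, 0, 0.1428], [0, 0, 0.1428], [0, 0, 0.1428], [0, 0, 0], [0, 0, 0], [0, 0, 0], [0, 0, 0]], force=40)

```text
clock: 2.55
position: [0.5415, 0.0021, 0.2316]
tool_rot: [-3.141, 0.001, -0.0]
force: [2.0, -0.6, 1.5]
grip_width: 0.085
finger_force: 0.0
```

```bash
python3 - <<'E'
from h import *
f=bot.grab_frame("wrist");save(f,"w1.png")
import pickle;pickle.dump(f,open("w1.pkl","wb"))
s=bot.observe();print(s["qpos"].round(2),s["position"],s["tool_rot"])
for n,P in [("jar",(.544,.002,.105)),("bottle",(.6115,.0657,.139)),("weight",(.608,0,.061)),("tin",(.6077,-.0661,.12))]: print(n,proj(f,P))
E
```

```text
[-0.38  0.41  0.36  1.83 -0.18  0.93 -1.51] [0.54321567 0.00223165 0.2317839 ] [-3.14095898e+00 -3.29193221e-04  2.70222300e-04]
jar [[280.43149058 195.15964974]]
bottle [[191.72131767 118.40319239]]
weight [[282.44002318 117.22839883]]
tin [[368.4992976  122.05493229]]
```

View pics/w1.png

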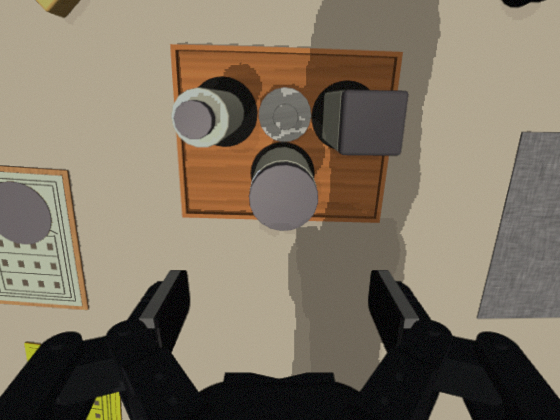

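Jar lid at (283,195), bottle cap (194,119), tin lid (372,123) and knob (285,117), all within 2 mm of the prediction. Next I descend, grip the jar and lift.

Call:
apply_moves(claw=[0.085, 0.085, 0.085, 0.085, 0.085, 0.085, 0.085, 0.05, 0.05, 0.05, 0.05, 0.05, 0.05], xyz=[[0.001, 0.001, 0.03], [0, 0, 0.04], [0, 0, 0.04], [0, 0, 0.03], [0, 0, 0.025], [0, 0, 0.013], [0, 0, 0], [0, 0, 0], [0, 0, 0], [0, 0, 0], [0, 0, 0], [0, 0, 0], [0, 0, 0]], twist=[[0, 0, 0], [0, 0, 0], [0, 0, 0], [0, 0, 0], [0, 0, 0], [0, 0, 0], [0, 0, 0], [0, 0, 0], [0, 0, 0], [0, 0, 0], [0, 0, 0], [0, 0, 0], [0, 0, 0]])

```text
clock: 3.9
position: [0.5461, 0.0007, 0.0549]
tool_rot: [-3.142, -0.003, -0.0]
force: [-0.2, -1.1, 6.8]
grip_width: 0.063
finger_force: 42.7
```

Call:
apply_moves(claw=[0.05, 0.05, 0.05, 0.05, 0.05, 0.05, 0.05, 0.05, 0.05, 0.05, 0.05, 0.05, 0.05, 0.05, 0.05, 0.05, 0.05, 0.05], xyz=[[0, 0, -0.02], [0, 0, -0.04], [0, 0, -0.04], [0, 0, -0.04], [0, 0, -0.02], [-0.0151, 0.0319, 0], [-0.0151, 0.0319, 0], [-0.0151, 0.0319, 0], [-0.0151, 0.0319, 0], [-0.0151, 0.0319, 0], [-0.0151, 0.0319, 0], [-0.0151, 0.0319, 0], [-0.0151, 0.0319, 0], [-0.0151, 0.0319, 0], [-0.0151, 0.0319, 0], [-0.0151, 0.0319, 0], [0, 0, 0], [0, 0, 0]], twist=[[0, 0, 0], [0, 0, 0], [0, 0, 0], [0, 0, 0], [0, 0, 0], [0, 0, 0], [0, 0, 0], [0, 0, 0], [0, 0, 0], [0, 0, 0], [0, 0, 0], [0, 0, 0], [0, 0, 0], [0, 0, 0], [0, 0, 0], [0, 0, 0], [0, 0, 0], [0, 0, 0]])

```text
clock: 5.7
position: [0.3785, -0.3504, 0.214]
tool_rot: [3.141, -0.001, -0.002]
force: [-0.1, 1.1, -3.4]
grip_width: 0.0632
finger_force: 47.0
```

```bash
python3 - <<'E'
from h import *
f=bot.grab_frame("wrist");save(f,"w2.png")
import pickle;pickle.dump(f,open("w2.pkl","wb"))
s=bot.observe();print(s["qpos"].round(2),s["position"],s["tool_rot"],s["force"])
E
```

```text
[ 0.29  0.4   0.44  1.92 -0.22  0.87 -0.72] [ 0.37903588 -0.34956167  0.21380096] [-3.14139280e+00 -7.70572918e-04 -1.19695711e-04] [-0.49909604 -0.22786803 -4.34018191]
```

View pics/w2.png

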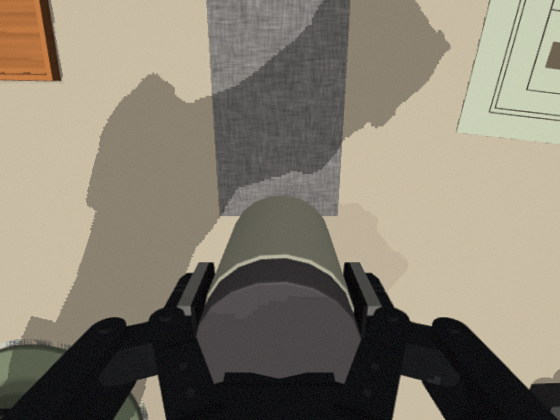

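Mat near edge runs from (220,215) to (338,215), with the jar held upright in the fingers. I check the edge in world coordinates.

```bash
python3 - <<'E'
from h import *
import pickle
f=pickle.load(open("w2.pkl","rb"))
print(unproj(f,[(220,215),(338,215),(208,3),(350,3)],.003).round(4))
E
```

```text
[[ 0.3316 -0.2795  0.003 ]
 [ 0.3314 -0.4193  0.003 ]
 [ 0.5511 -0.2806  0.003 ]
 [ 0.5509 -0.4187  0.003 ]]
```

Call:
apply_moves(claw=[0.05, 0.05, 0.05, 0.05, 0.05, 0.05, 0.05, 0.05, 0.05, 0.085, 0.085, 0.085, 0.085], xyz=[[0, 0, 0.02], [0, 0, 0.04], [0, 0, 0.04], [0, 0, 0.03], [0, 0, 0.015], [0, 0, 0.009], [0, 0, 0.004], [0, 0, 0.002], [0, 0, 0], [0, 0, 0], [0, 0, 0], [0, 0, 0], [0, 0, 0]], twist=[[0, 0, 0], [0, 0, 0], [0, 0, 0], [0, 0, 0], [0, 0, 0], [0, 0, 0], [0, 0, 0], [0, 0, 0], [0, 0, 0], [0, 0, 0], [0, 0, 0], [0, 0, 0], [0, 0, 0]])

```text
clock: 7.05
position: [0.379, -0.35, 0.0536]
tool_rot: [3.141, -0.0, -0.0]
force: [-0.1, 0.2, 0.5]
grip_width: 0.0852
finger_force: 0.0
```

Call:
apply_moves(claw=[0.085, 0.085, 0.085, 0.085, 0.085, 0.085, 0.085, 0.085, 0.085, 0.085, 0.085, 0.085, 0.085, 0.085, 0.085, 0.085, 0.085], xyz=[[0, 0, -0.03], [0, 0, -0.04], [0, 0, -0.04], [0, 0, -0.04], [0, 0, -0.026], [0.0229, -0.02825, 0], [0.0229, -0.02825, 0], [0.0229, -0.02825, 0], [0.0229, -0.02825, 0], [0.0229, -0.02825, 0], [0.0229, -0.02825, 0], [0.0229, -0.02825, 0], [0.0229, -0.02825, 0], [0.0229, -0.02825, 0], [0.0229, -0.02825, 0], [0, 0, 0], [0, 0, 0]], twist=[[0, 0, 0], [0, 0, 0], [0, 0, 0], [0, 0, 0], [0, 0, 0], [0, 0, 0], [0, 0, 0], [0, 0, 0], [0, 0, 0], [0, 0, 0], [0, 0, 0], [0, 0, 0], [0, 0, 0], [0, 0, 0], [0, 0, 0], [0, 0, 0], [0, 0, 0]])

```text
clock: 8.75
position: [0.6079, -0.0669, 0.229]
tool_rot: [3.141, 0.001, 0.001]
force: [-0.7, -1.1, -0.1]
grip_width: 0.0852
finger_force: 0.0
```

Call:
apply_moves(claw=[0.085, 0.085, 0.085, 0.085, 0.085, 0.085, 0.085, 0.035, 0.035, 0.035, 0.035, 0.035, 0.035, 0.035], xyz=[[0, 0, 0.02], [0, 0, 0.04], [0, 0, 0.04], [0, 0, 0.03], [0, 0, 0.02], [0, 0, 0.01], [0, 0, 0], [0, 0, 0], [0, 0, 0], [0, 0, 0], [0, 0, 0], [0, 0, 0], [0, 0, 0], [0, 0, 0]], twist=[[0, 0, 0], [0, 0, 0], [0, 0, 0], [0, 0, 0], [0, 0, 0], [0, 0, 0], [0, 0, 0], [0, 0, 0], [0, 0, 0], [0, 0, 0], [0, 0, 0], [0, 0, 0], [0, 0, 0], [0, 0, 0]])

```text
clock: 10.15
position: [0.6086, -0.0678, 0.0705]
tool_rot: [3.141, -0.002, -0.0]
force: [-0.5, -2.5, 8.6]
grip_width: 0.0501
finger_force: 40.5
```

Call:
apply_moves(claw=[0.035, 0.035, 0.035, 0.035, 0.035, 0.035, 0.035, 0.035, 0.035, 0.035, 0.035, 0.035, 0.035, 0.035, 0.035, 0.035], xyz=[[0, 0, -0.02], [0, 0, -0.04], [0, 0, -0.04], [0, 0, -0.04], [0, 0, -0.02], [-0.0067, 0.03136, 0], [-0.0067, 0.03136, 0], [-0.0067, 0.03136, 0], [-0.0067, 0.03136, 0], [-0.0067, 0.03136, 0], [-0.0067, 0.03136, 0], [-0.0067, 0.03136, 0], [-0.0067, 0.03136, 0], [-0.0067, 0.03136, 0], [0, 0, 0], [0, 0, 0]], twist=[[0, 0, 0], [0, 0, 0], [0, 0, 0], [0, 0, 0], [0, 0, 0], [0, 0, 0], [0, 0, 0], [0, 0, 0], [0, 0, 0], [0, 0, 0], [0, 0, 0], [0, 0, 0], [0, 0, 0], [0, 0, 0], [0, 0, 0], [0, 0, 0]])

```text
clock: 11.75
position: [0.5472, -0.3501, 0.2294]
tool_rot: [-3.141, 0.0, -0.001]
force: [0.7, 0.3, -3.4]
grip_width: 0.0501
finger_force: 42.4
```

Call:
apply_moves(claw=[0.035, 0.035, 0.035, 0.035, 0.035, 0.035, 0.035, 0.035, 0.035, 0.085, 0.085, 0.085, 0.085], xyz=[[0, 0, 0.02], [0, 0, 0.04], [0, 0, 0.04], [0, 0, 0.03], [0, 0, 0.015], [0, 0, 0.009], [0, 0, 0.004], [0, 0, 0.0025], [0, 0, 0], [0, 0, 0], [0, 0, 0], [0, 0, 0], [0, 0, 0]], twist=[[0, 0, 0], [0, 0, 0], [0, 0, 0], [0, 0, 0], [0, 0, 0], [0, 0, 0], [0, 0, 0], [0, 0, 0], [0, 0, 0], [0, 0, 0], [0, 0, 0], [0, 0, 0], [0, 0, 0]])

```text
clock: 13.05
position: [0.5477, -0.3497, 0.0691]
tool_rot: [3.141, -0.0, -0.0]
force: [-0.0, 0.1, -0.0]
grip_width: 0.0849
finger_force: 0.0
```

Call:
apply_moves(claw=[0.085, 0.085, 0.085, 0.085, 0.085, 0.085, 0.085, 0.085, 0.085, 0.085, 0.085, 0.085, 0.085, 0.085, 0.085, 0.085, 0.085, 0.085, 0.085, 0.085], xyz=[[0, 0, -0.03], [0, 0, -0.04], [0, 0, -0.04], [0, 0, -0.04], [0, 0, -0.011], [0.00487, -0.03186, 0], [0.00487, -0.03186, 0], [0.00487, -0.03186, 0], [0.00487, -0.03186, 0], [0.00487, -0.03186, 0], [0.00487, -0.03186, 0], [0.00487, -0.03186, 0], [0.00487, -0.03186, 0], [0.00487, -0.03186, 0], [0.00487, -0.03186, 0], [0.00487, -0.03186, 0], [0.00487, -0.03186, 0], [0.00487, -0.03186, 0], [0, 0, 0], [0, 0, 0]], twist=[[0, 0, 0], [0, 0, 0], [0, 0, 0], [0, 0, 0], [0, 0, 0], [0, 0, 0], [0, 0, 0], [0, 0, 0], [0, 0, 0], [0, 0, 0], [0, 0, 0], [0, 0, 0], [0, 0, 0], [0, 0, 0], [0, 0, 0], [0, 0, 0], [0, 0, 0], [0, 0, 0], [0, 0, 0], [0, 0, 0]])

```text
clock: 15.05
position: [0.6107, 0.0649, 0.2294]
tool_rot: [3.141, 0.0, 0.001]
force: [-0.1, -0.8, -0.6]
grip_width: 0.085
finger_force: 0.0
```

Call:
apply_moves(claw=[0.085, 0.085, 0.085, 0.085, 0.085, 0.085, 0.085, 0.03, 0.03, 0.03, 0.03, 0.03, 0.03, 0.03], xyz=[[0, 0, 0.02], [0, 0, 0.04], [0, 0, 0.04], [0, 0, 0.03], [0, 0, 0.015], [0, 0, 0.01], [0, 0, 0], [0, 0, 0], [0, 0, 0], [0, 0, 0], [0, 0, 0], [0, 0, 0], [0, 0, 0], [0, 0, 0]], twist=[[0, 0, 0], [0, 0, 0], [0, 0, 0], [0, 0, 0], [0, 0, 0], [0, 0, 0], [0, 0, 0], [0, 0, 0], [0, 0, 0], [0, 0, 0], [0, 0, 0], [0, 0, 0], [0, 0, 0], [0, 0, 0]])

```text
clock: 16.45
position: [0.6116, 0.0645, 0.076]
tool_rot: [-3.141, -0.002, -0.0]
force: [-1.0, -1.2, 8.2]
grip_width: 0.0452
finger_force: 40.1
```

Call:
apply_moves(claw=[0.03, 0.03, 0.03, 0.03, 0.03, 0.03, 0.03, 0.03, 0.03, 0.03, 0.03, 0.03, 0.03, 0.03, 0.03, 0.03, 0.03, 0.03, 0.03, 0.03], xyz=[[0, 0, -0.02], [0, 0, -0.05], [0, 0, -0.05], [0, 0, -0.04], [-0.01061, 0.02961, 0], [-0.01061, 0.02961, 0], [-0.01061, 0.02961, 0], [-0.01061, 0.02961, 0], [-0.01061, 0.02961, 0], [-0.01061, 0.02961, 0], [-0.01061, 0.02961, 0], [-0.01061, 0.02961, 0], [-0.01061, 0.02961, 0], [-0.01061, 0.02961, 0], [-0.01061, 0.02961, 0], [-0.01061, 0.02961, 0], [-0.01061, 0.02961, 0], [-0.01061, 0.02961, 0], [0, 0, 0], [0, 0, 0]], twist=[[0, 0, 0], [0, 0, 0], [0, 0, 0], [0, 0, 0], [0, 0, 0], [0, 0, 0], [0, 0, 0], [0, 0, 0], [0, 0, 0], [0, 0, 0], [0, 0, 0], [0, 0, 0], [0, 0, 0], [0, 0, 0], [0, 0, 0], [0, 0, 0], [0, 0, 0], [0, 0, 0], [0, 0, 0], [0, 0, 0]])

```text
clock: 18.45
position: [0.4621, -0.3503, 0.235]
tool_rot: [-3.141, -0.0, -0.001]
force: [0.2, 0.5, -2.2]
grip_width: 0.0454
finger_force: 42.0
```

Call:
apply_moves(claw=[0.03, 0.03, 0.03, 0.03, 0.03, 0.03, 0.03, 0.03, 0.03, 0.085, 0.085, 0.085, 0.085], xyz=[[0, 0, 0.02], [0, 0, 0.04], [0, 0, 0.04], [0, 0, 0.03], [0, 0, 0.015], [0, 0, 0.009], [0, 0, 0.004], [0, 0, 0.003], [0, 0, 0], [0, 0, 0], [0, 0, 0], [0, 0, 0], [0, 0, 0]], twist=[[0, 0, 0], [0, 0, 0], [0, 0, 0], [0, 0, 0], [0, 0, 0], [0, 0, 0], [0, 0, 0], [0, 0, 0], [0, 0, 0], [0, 0, 0], [0, 0, 0], [0, 0, 0], [0, 0, 0]])

```text
clock: 19.75
position: [0.4624, -0.3501, 0.074]
tool_rot: [3.141, -0.0, -0.0]
force: [0.0, -0.0, 0.6]
grip_width: 0.0846
finger_force: 0.0
```

Call:
apply_moves(claw=[0.085, 0.085, 0.085, 0.085, 0.085, 0.085, 0.085, 0.085, 0.085, 0.085, 0.085, 0.085, 0.085, 0.085, 0.085, 0.085, 0.085, 0.085, 0.085], xyz=[[0, 0, -0.03], [0, 0, -0.04], [0, 0, -0.04], [0, 0, -0.04], [0, 0, -0.01], [0.01213, -0.02905, 0], [0.01213, -0.02905, 0], [0.01213, -0.02905, 0], [0.01213, -0.02905, 0], [0.01213, -0.02905, 0], [0.01213, -0.02905, 0], [0.01213, -0.02905, 0], [0.01213, -0.02905, 0], [0.01213, -0.02905, 0], [0.01213, -0.02905, 0], [0.01213, -0.02905, 0], [0.01213, -0.02905, 0], [0, 0, 0], [0, 0, 0]], twist=[[0, 0, 0], [0, 0, 0], [0, 0, 0], [0, 0, 0], [0, 0, 0], [0, 0, 0], [0, 0, 0], [0, 0, 0], [0, 0, 0], [0, 0, 0], [0, 0, 0], [0, 0, 0], [0, 0, 0], [0, 0, 0], [0, 0, 0], [0, 0, 0], [0, 0, 0], [0, 0, 0], [0, 0, 0]])

```text
clock: 21.65
position: [0.6077, -0.0011, 0.2332]
tool_rot: [3.141, 0.001, 0.001]
force: [-0.7, -0.6, -0.1]
grip_width: 0.085
finger_force: 0.0
```

```bash
python3 - <<'E'
from h import *
f=bot.grab_frame("wrist");g=bot.grab_frame("scene")
import pickle;pickle.dump((f,g),open("w3.pkl","wb"))
c=cv2.resize(g["img"][200:350,20:300],(560,300))
save({"img":np.vstack([f["img"][:290],c])},"w3.png")
s=bot.observe();print(s["qpos"].round(2),s["position"])
for P in [(.608,-.0015,.061),(.544,.001,.005),(.611,.0645,.005),(.608,-.0675,.005)]: print(proj(f,P))
E
```

```text
[-0.37  0.52  0.41  1.66 -0.24  1.01 -1.45] [ 0.60752868 -0.00250704  0.2335755 ]
[[280.32333758 184.34675725]]
[[277.94282401 222.46956167]]
[[224.34600549 169.76754257]]
[[335.6312755  172.36172236]]
```

View pics/w3.png

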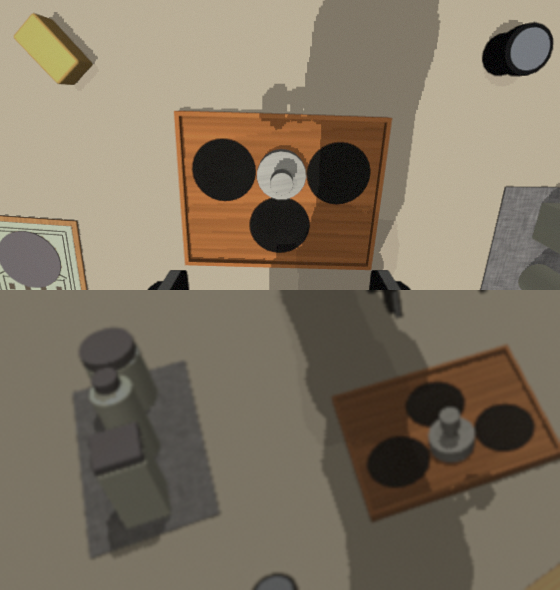

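All three stand upright on the mat. The empty seats show at (279,225), (223,170) and (339,172), and the knob is at (281,182). I compute the seat centres by ellipse fits, plus the blotter, whose centre is near (29,260).

```bash
python3 - <<'E'
from h import *
import pickle
f,g=pickle.load(open("w3.pkl","rb"))
dark=(f["img"].max(2)<45).astype(np.uint8); dark[255:]=0
for c in cv2.findContours(dark,cv2.RETR_EXTERNAL,cv2.CHAIN_APPROX_NONE)[0]:
    if cv2.contourArea(c)>1200:
        e=cv2.fitEllipse(cv2.convexHull(c)); print(np.round(e[0],1),np.round(e[1],1),unproj(f,e[0],.005)[0].round(4))
print("knob",unproj(f,(281.5,182),.061),"disc",unproj(f,(281.8,175.5),.025))
print("blot",unproj(f,(30,260),.006))
b=bot.find_in("scene","print_board");print([(d["position"],d["score"]) for d in b])
E
```

```text
[279.4 224.5] [54.2 58.7] [ 0.5413 -0.0008  0.005 ]
[338.2 172.7] [60.  63.5] [ 0.6076 -0.0706  0.005 ]
[223.6 169.4] [59.6 63.1] [0.6114 0.0654 0.005 ]
[517.9  50.5] [49.7 74.1] [ 0.7422 -0.2566  0.005 ]
knob [[ 0.61046468 -0.00269042  0.061     ]] disc [[ 0.60878423 -0.00335594  0.025     ]]
blot [[0.49028349 0.32965558 0.006     ]]
[([0.4584, 0.3323, 0.0114], 0.97), ([0.5078, 0.6875, 0.0065], 0.87), ([0.1899, 0.3256, 0.0091], 0.74)]
```

Call:
apply_moves(claw=[0.085, 0.085, 0.085, 0.085, 0.085, 0.085, 0.085, 0.085, 0.012, 0.012, 0.012, 0.012, 0.012, 0.012, 0.012, 0.012], xyz=[[0.002, 0, 0.02], [0, 0, 0.04], [0, 0, 0.04], [0, 0, 0.04], [0, 0, 0.03], [0, 0, 0.02], [0, 0, 0.01], [0, 0, 0], [0, 0, 0], [0, 0, 0], [0, 0, 0], [0, 0, 0], [0, 0, 0], [0, 0, 0], [0, 0, 0], [0, 0, 0]], twist=[[0, 0, 0], [0, 0, 0], [0, 0, 0], [0, 0, 0], [0, 0, 0], [0, 0, 0], [0, 0, 0], [0, 0, 0], [0, 0, 0], [0, 0, 0], [0, 0, 0], [0, 0, 0], [0, 0, 0], [0, 0, 0], [0, 0, 0], [0, 0, 0]], force=60)

```text
clock: 23.4
position: [0.6103, -0.0017, 0.0343]
tool_rot: [3.141, -0.001, -0.0]
force: [-0.9, -2.5, 6.9]
grip_width: 0.0211
finger_force: 58.5
```

Call:
apply_moves(claw=[0.012, 0.012, 0.012, 0.012, 0.012, 0.012, 0.012], xyz=[[0, 0, -0.01], [0, 0, -0.02], [0, 0, -0.02], [0, 0, -0.02], [0, 0, -0.02], [0, 0, -0.01], [0, 0, 0]], twist=[[0, 0, 0], [0, 0, 0], [0, 0, 0], [0, 0, 0], [0, 0, 0], [0, 0, 0], [0, 0, 0]])

```text
clock: 24.1
position: [0.6104, -0.0012, 0.135]
tool_rot: [-3.141, -0.002, 0.0]
force: [0.0, 0.2, -5.4]
grip_width: 0.0214
finger_force: 59.4
```

```bash
python3 - <<'E'
from h import *
f=bot.grab_frame("wrist");g=bot.grab_frame("scene")
c=cv2.resize(g["img"][200:320,180:320],None,fx=2.5,fy=2.5)
save({"img":np.hstack([f["img"][180:,100:460][:240],cv2.resize(c,(280,240))])},"w4.png")
s=bot.observe();print(s["qpos"].round(2),s["position"],s["force"],s["grip_width"])
E
```

```text
[-0.34  0.65  0.36  1.74 -0.3   0.81 -1.41] [ 0.60953569 -0.00122157  0.13320586] [ 1.88524513e-01 -1.04770834e-03 -5.60639196e+00] 0.02093969945265799
```

View pics/w4.png

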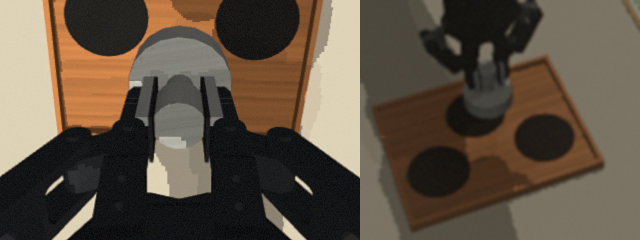

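The weight is held squarely by its knob and is upright. On to the board.

Call:
apply_moves(claw=[0.012, 0.012, 0.012, 0.012, 0.012, 0.012, 0.012, 0.012, 0.012, 0.012, 0.012, 0.012, 0.012, 0.012, 0.012], xyz=[[-0.005, -0.014, 0], [-0.01, -0.028, 0], [-0.01, -0.028, 0], [-0.01, -0.028, 0], [-0.01, -0.028, 0], [-0.01, -0.028, 0], [-0.01, -0.028, 0], [-0.01, -0.028, 0], [-0.01, -0.028, 0], [-0.01, -0.028, 0], [-0.01, -0.028, 0], [-0.01, -0.024, 0], [-0.005, -0.012, 0], [0, 0, 0], [0, 0, 0]], twist=[[0, 0, 0], [0, 0, 0], [0, 0, 0], [0, 0, 0], [0, 0, 0], [0, 0, 0], [0, 0, 0], [0, 0, 0], [0, 0, 0], [0, 0, 0], [0, 0, 0], [0, 0, 0], [0, 0, 0], [0, 0, 0], [0, 0, 0]])

```text
clock: 25.7
position: [0.4899, 0.3277, 0.1333]
tool_rot: [3.141, 0.0, -0.0]
force: [0.2, 0.1, -5.0]
grip_width: 0.0208
finger_force: 59.5
```

```bash
python3 - <<'E'
from h import *
import pickle
f=bot.grab_frame("wrist");g=bot.grab_frame("scene");save(f,"w5.png");pickle.dump((f,g),open("w5.pkl","wb"))
s=bot.observe();print(s["qpos"].round(2),s["position"],s["tool_rot"])
E
```

```text
[-0.95  0.62  0.38  1.8  -0.31  0.78 -1.98] [0.49042114 0.3272246  0.13363284] [ 3.14081852e+00 -6.86199000e-07 -1.60899763e-03]
```

View pics/w5.png

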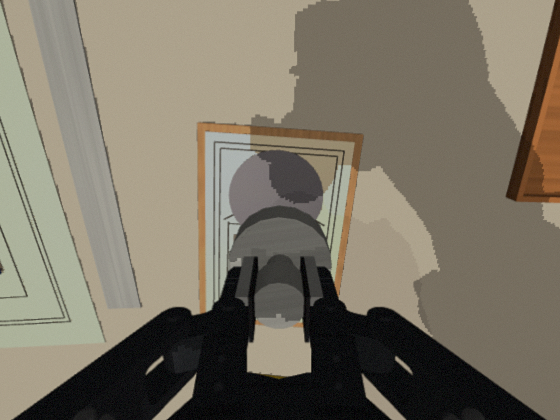

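Blotter shows from column 229 to 324, with its top edge at row 150. The board's +x corners are at (198,124) and (363,134).

```bash
python3 - <<'E'
from h import *
import pickle
f,g=pickle.load(open("w5.pkl","rb"))
print(unproj(f,[(229,196),(324,196),(276,150)],.006).round(4))
print("corners",unproj(f,[(198,124),(363,134)],.004).round(4))
E
```

```text
[[0.4915 0.373  0.006 ]
 [0.4914 0.2888 0.006 ]
 [0.532  0.3312 0.006 ]]
corners [[0.5534 0.396  0.004 ]
 [0.5452 0.2582 0.004 ]]
```

Call:
apply_moves(claw=[0.012, 0.012, 0.012, 0.012, 0.012, 0.012, 0.012, 0.012, 0.012], xyz=[[0, -0.0035, 0.015], [0, 0, 0.025], [0, 0, 0.025], [0, 0, 0.015], [0, 0, 0.008], [0, 0, 0.004], [0, 0, 0.003], [0, 0, 0], [0, 0, 0]], twist=[[0, 0, 0], [0, 0, 0], [0, 0, 0], [0, 0, 0], [0, 0, 0], [0, 0, 0], [0, 0, 0], [0, 0, 0], [0, 0, 0]])

```text
clock: 26.7
position: [0.4902, 0.3323, 0.0394]
tool_rot: [-3.141, -0.001, -0.0]
force: [-0.4, 0.0, -4.2]
grip_width: 0.0214
finger_force: 59.5
```

Call:
apply_moves(claw=[0.012, 0.012, 0.012, 0.012, 0.012], xyz=[[0, 0, 0.001], [0, 0, 0.001], [0, 0, 0.0007], [0, 0, 0.0007], [0, 0, 0]], twist=[[0, 0, 0], [0, 0, 0], [0, 0, 0], [0, 0, 0], [0, 0, 0]])

```text
clock: 27.2
position: [0.49, 0.332, 0.0355]
tool_rot: [-3.142, -0.0, -0.0]
force: [-0.8, -0.6, -1.6]
grip_width: 0.0209
finger_force: 59.9
```

Call:
apply_moves(claw=[0.012, 0.012, 0.03, 0.05, 0.07, 0.085, 0.085, 0.085, 0.085, 0.085, 0.085, 0.085], xyz=[[0, 0, 0.0005], [0, 0, 0], [0, 0, 0], [0, 0, 0], [0, 0, 0], [0, 0, 0], [0, 0, -0.02], [0, 0, -0.04], [0, 0, -0.05], [0, 0, -0.05], [0, 0, -0.04], [0, 0, 0]], twist=[[0, 0, 0], [0, 0, 0], [0, 0, 0], [0, 0, 0], [0, 0, 0], [0, 0, 0], [0, 0, 0], [0, 0, 0], [0, 0, 0], [0, 0, 0], [0, 0, 0], [0, 0, 0]], force=40)

```text
clock: 28.4
position: [0.4918, 0.3331, 0.2402]
tool_rot: [-3.136, -0.006, -0.0]
force: [0.0, 0.6, -0.8]
grip_width: 0.0854
finger_force: 0.0
```

```bash
python3 - <<'E'
from h import *
import pickle
f=bot.grab_frame("wrist");g=bot.grab_frame("scene");pickle.dump((f,g),open("w6.pkl","wb"))
save({"img":np.hstack([f["img"][100:320,150:410],cv2.resize(g["img"][160:240,290:390],(300,220))])},"w6.png")
s=bot.observe();print(s["qpos"].round(2),s["position"],s["tool_rot"])
E
```

```text
[-1.01  0.5   0.45  1.7  -0.25  0.99 -2.04] [0.49003467 0.33238254 0.23562408] [-3.14024864e+00 -9.93190396e-04  2.09392198e-04]
```

View pics/w6.png

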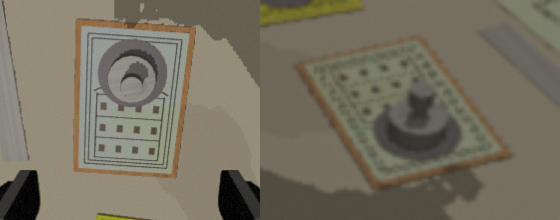

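The weight stands on the blotter, with blotter visible all round it: disc at about (281,180) and blotter at about (282,173) in the wrist image. A quick numeric check.

```bash
python3 - <<'E'
from h import *
import pickle
f,g=pickle.load(open("w6.pkl","rb"))
print(unproj(f,[(282,173)],.006),unproj(f,[(281,179)],.026),unproj(f,[(282,184)],.062))
E
```

```text
[[0.49144079 0.33160641 0.006     ]] [[0.48880171 0.33284545 0.026     ]] [[0.49208517 0.33188052 0.062     ]]
```

Call:
apply_moves(claw=[0.085, 0.085, 0.085, 0.085, 0.085, 0.085, 0.085, 0.085, 0.085, 0.085, 0.085, 0.085, 0.085, 0.085, 0.085, 0.085, 0.085, 0.085, 0.085, 0.085], xyz=[[0.0015, 0.018, 0], [0.003, 0.036, 0], [0.003, 0.036, 0], [0.003, 0.036, 0], [0.003, 0.036, 0], [0.003, 0.036, 0], [0.003, 0.036, 0], [0.003, 0.036, 0], [0.003, 0.036, 0], [0.003, 0.036, 0], [0.003, 0.036, 0], [0.003, 0.036, 0], [0.003, 0.036, 0], [0.003, 0.036, 0], [0.003, 0.036, 0], [0.003, 0.036, 0], [0.003, 0.036, 0], [0.003, 0.036, 0], [0.003, 0.036, 0], [0.0015, 0.016, 0]], twist=[[0, 0, 0], [0, 0, 0], [0, 0, 0], [0, 0, 0], [0, 0, 0], [0, 0, 0], [0, 0, 0], [0, 0, 0], [0, 0, 0], [0, 0, 0], [0, 0, 0], [0, 0, 0], [0, 0, 0], [0, 0, 0], [0, 0, 0], [0, 0, 0], [0, 0, 0], [0, 0, 0], [0, 0, 0], [0, 0, 0]])

```text
clock: 30.5
position: [0.5449, -0.3536, 0.2334]
tool_rot: [3.141, 0.003, -0.004]
force: [-0.5, -0.8, -0.1]
grip_width: 0.0852
finger_force: 0.0
```

Call:
apply_moves(claw=[0.085, 0.085, 0.085, 0.085, 0.085, 0.085, 0.085, 0.085, 0.085, 0.035, 0.035, 0.035, 0.035, 0.035, 0.035, 0.035], xyz=[[0, 0, 0], [0, 0, 0], [0, 0, 0.02], [0, 0, 0.04], [0, 0, 0.04], [0, 0, 0.03], [0, 0, 0.02], [0, 0, 0.016], [0, 0, 0], [0, 0, 0], [0, 0, 0], [0, 0, 0], [0, 0, 0], [0, 0, 0], [0, 0, 0], [0, 0, 0]], twist=[[0, 0, 0], [0, 0, 0], [0, 0, 0], [0, 0, 0], [0, 0, 0], [0, 0, 0], [0, 0, 0], [0, 0, 0], [0, 0, 0], [0, 0, 0], [0, 0, 0], [0, 0, 0], [0, 0, 0], [0, 0, 0], [0, 0, 0], [0, 0, 0]])

```text
clock: 32.1
position: [0.5476, -0.3506, 0.0703]
tool_rot: [3.14, -0.002, -0.0]
force: [1.0, -0.5, 7.5]
grip_width: 0.05
finger_force: 40.3
```

Call:
apply_moves(claw=[0.035, 0.035, 0.035, 0.035, 0.035, 0.035, 0.035, 0.035, 0.035, 0.035, 0.035, 0.035, 0.035, 0.035, 0.035, 0.035, 0.035], xyz=[[0, 0, -0.02], [0, 0, -0.04], [0, 0, -0.04], [0, 0, -0.04], [0, 0, -0.02], [0.0067, -0.0311, 0], [0.0067, -0.0311, 0], [0.0067, -0.0311, 0], [0.0067, -0.0311, 0], [0.0067, -0.0311, 0], [0.0067, -0.0311, 0], [0.0067, -0.0311, 0], [0.0067, -0.0311, 0], [0.0067, -0.0311, 0], [0, 0, 0], [0, 0, 0], [0, 0, 0]], twist=[[0, 0, 0], [0, 0, 0], [0, 0, 0], [0, 0, 0], [0, 0, 0], [0, 0, 0], [0, 0, 0], [0, 0, 0], [0, 0, 0], [0, 0, 0], [0, 0, 0], [0, 0, 0], [0, 0, 0], [0, 0, 0], [0, 0, 0], [0, 0, 0], [0, 0, 0]])

```text
clock: 33.8
position: [0.6069, -0.071, 0.2291]
tool_rot: [3.141, -0.0, -0.001]
force: [-0.6, -1.0, -3.1]
grip_width: 0.0501
finger_force: 42.1
```

Call:
apply_moves(claw=[0.035, 0.035, 0.035, 0.035, 0.035, 0.035, 0.035, 0.035, 0.035], xyz=[[0, 0, 0.02], [0, 0, 0.04], [0, 0, 0.04], [0, 0, 0.03], [0, 0, 0.015], [0, 0, 0.008], [0, 0, 0.003], [0, 0, 0], [0, 0, 0]], twist=[[0, 0, 0], [0, 0, 0], [0, 0, 0], [0, 0, 0], [0, 0, 0], [0, 0, 0], [0, 0, 0], [0, 0, 0], [0, 0, 0]])

```text
clock: 34.7
position: [0.6079, -0.0701, 0.0741]
tool_rot: [-3.142, -0.002, -0.0]
force: [0.4, 0.8, -2.7]
grip_width: 0.0498
finger_force: 42.1
```

Still carrying the load, so I lower about 2 mm, release and lift, then return to the bottle's slot on the mat.

Call:
apply_moves(claw=[0.035, 0.035, 0.035, 0.085, 0.085, 0.085, 0.085, 0.085, 0.085, 0.085, 0.085, 0.085, 0.085], xyz=[[0, 0, 0.001], [0, 0, 0.001], [0, 0, 0], [0, 0, 0], [0, 0, 0], [0, 0, 0], [0, 0, 0], [0, 0, -0.02], [0, 0, -0.04], [0, 0, -0.04], [0, 0, -0.04], [0, 0, -0.023], [0, 0, 0]], twist=[[0, 0, 0], [0, 0, 0], [0, 0, 0], [0, 0, 0], [0, 0, 0], [0, 0, 0], [0, 0, 0], [0, 0, 0], [0, 0, 0], [0, 0, 0], [0, 0, 0], [0, 0, 0], [0, 0, 0]])

```text
clock: 36.0
position: [0.6085, -0.0703, 0.2372]
tool_rot: [-3.141, -0.005, -0.0]
force: [0.4, -0.5, -0.9]
grip_width: 0.0848
finger_force: 0.0
```

Call:
apply_moves(claw=[0.085, 0.085, 0.085, 0.085, 0.085, 0.085, 0.085, 0.085, 0.085, 0.085, 0.085, 0.085], xyz=[[-0.0145, 0.028, 0], [-0.0145, 0.028, 0], [-0.0145, 0.028, 0], [-0.0145, 0.028, 0], [-0.0145, 0.028, 0], [-0.0145, 0.028, 0], [-0.0145, 0.028, 0], [-0.0145, 0.028, 0], [-0.0145, 0.028, 0], [-0.0145, 0.028, 0], [0, 0, 0], [0, 0, 0]], twist=[[0, 0, 0], [0, 0, 0], [0, 0, 0], [0, 0, 0], [0, 0, 0], [0, 0, 0], [0, 0, 0], [0, 0, 0], [0, 0, 0], [0, 0, 0], [0, 0, 0], [0, 0, 0]])

```text
clock: 37.2
position: [0.4617, -0.3502, 0.2332]
tool_rot: [-3.141, 0.001, -0.001]
force: [-0.0, -0.1, 0.5]
grip_width: 0.0852
finger_force: 0.0
```

Call:
apply_moves(claw=[0.085, 0.085, 0.085, 0.085, 0.085, 0.085, 0.085, 0.03, 0.03, 0.03, 0.03, 0.03, 0.03, 0.03], xyz=[[0, 0, 0.02], [0, 0, 0.04], [0, 0, 0.04], [0, 0, 0.03], [0, 0, 0.02], [0, 0, 0.009], [0, 0, 0], [0, 0, 0], [0, 0, 0], [0, 0, 0], [0, 0, 0], [0, 0, 0], [0, 0, 0], [0, 0, 0]], twist=[[0, 0, 0], [0, 0, 0], [0, 0, 0], [0, 0, 0], [0, 0, 0], [0, 0, 0], [0, 0, 0], [0, 0, 0], [0, 0, 0], [0, 0, 0], [0, 0, 0], [0, 0, 0], [0, 0, 0], [0, 0, 0]])

```text
clock: 38.6
position: [0.4628, -0.3503, 0.076]
tool_rot: [3.141, -0.002, -0.0]
force: [-0.5, 1.0, 7.9]
grip_width: 0.0452
finger_force: 40.0
```

Call:
apply_moves(claw=[0.03, 0.03, 0.03, 0.03, 0.03, 0.03, 0.03, 0.03, 0.03, 0.03, 0.03, 0.03, 0.03, 0.03, 0.03, 0.03, 0.03, 0.03, 0.03, 0.03], xyz=[[0, 0, -0.02], [0, 0, -0.05], [0, 0, -0.05], [0, 0, -0.04], [0.01062, -0.02968, 0], [0.01062, -0.02968, 0], [0.01062, -0.02968, 0], [0.01062, -0.02968, 0], [0.01062, -0.02968, 0], [0.01062, -0.02968, 0], [0.01062, -0.02968, 0], [0.01062, -0.02968, 0], [0.01062, -0.02968, 0], [0.01062, -0.02968, 0], [0.01062, -0.02968, 0], [0.01062, -0.02968, 0], [0.01062, -0.02968, 0], [0.01062, -0.02968, 0], [0, 0, 0], [0, 0, 0]], twist=[[0, 0, 0], [0, 0, 0], [0, 0, 0], [0, 0, 0], [0, 0, 0], [0, 0, 0], [0, 0, 0], [0, 0, 0], [0, 0, 0], [0, 0, 0], [0, 0, 0], [0, 0, 0], [0, 0, 0], [0, 0, 0], [0, 0, 0], [0, 0, 0], [0, 0, 0], [0, 0, 0], [0, 0, 0], [0, 0, 0]])

```text
clock: 40.6
position: [0.6107, 0.0659, 0.235]
tool_rot: [3.141, 0.0, 0.001]
force: [-0.5, -0.1, -0.5]
grip_width: 0.0452
finger_force: 42.1
```

Call:
apply_moves(claw=[0.03, 0.03, 0.03, 0.03, 0.03, 0.03, 0.03, 0.03, 0.03], xyz=[[0, 0, 0.02], [0, 0, 0.04], [0, 0, 0.04], [0, 0, 0.03], [0, 0, 0.015], [0, 0, 0.007], [0, 0, 0.003], [0, 0, 0], [0, 0, 0]], twist=[[0, 0, 0], [0, 0, 0], [0, 0, 0], [0, 0, 0], [0, 0, 0], [0, 0, 0], [0, 0, 0], [0, 0, 0], [0, 0, 0]])

```text
clock: 41.5
position: [0.6115, 0.0655, 0.0811]
tool_rot: [-3.141, -0.002, -0.0]
force: [0.4, 0.2, -1.5]
grip_width: 0.0451
finger_force: 42.0
```

Call:
apply_moves(claw=[0.03, 0.03, 0.03, 0.03, 0.085, 0.085, 0.085, 0.085, 0.085, 0.085, 0.085, 0.085, 0.085, 0.085], xyz=[[0, 0, 0.001], [0, 0, 0.001], [0, 0, 0.0007], [0, 0, 0], [0, 0, 0], [0, 0, 0], [0, 0, 0], [0, 0, 0], [0, 0, -0.02], [0, 0, -0.04], [0, 0, -0.04], [0, 0, -0.04], [0, 0, -0.016], [0, 0, 0]], twist=[[0, 0, 0], [0, 0, 0], [0, 0, 0], [0, 0, 0], [0, 0, 0], [0, 0, 0], [0, 0, 0], [0, 0, 0], [0, 0, 0], [0, 0, 0], [0, 0, 0], [0, 0, 0], [0, 0, 0], [0, 0, 0]])

```text
clock: 42.9
position: [0.6119, 0.0656, 0.2357]
tool_rot: [-3.141, -0.004, -0.0]
force: [-0.5, -0.6, -1.4]
grip_width: 0.0843
finger_force: 0.0
```

Call:
apply_moves(claw=[0.085, 0.085, 0.085, 0.085, 0.085, 0.085, 0.085, 0.085, 0.085, 0.085, 0.085, 0.085, 0.085, 0.085, 0.085, 0.085], xyz=[[-0.0166, 0.0297, 0], [-0.0166, 0.0297, 0], [-0.0166, 0.0297, 0], [-0.0166, 0.0297, 0], [-0.0166, 0.0297, 0], [-0.0166, 0.0297, 0], [-0.0166, 0.0297, 0], [-0.0166, 0.0297, 0], [-0.0166, 0.0297, 0], [-0.0166, 0.0297, 0], [-0.0166, 0.0297, 0], [-0.0166, 0.0297, 0], [-0.0166, 0.0297, 0], [-0.0166, 0.0297, 0], [0, 0, 0], [0, 0, 0]], twist=[[0, 0, 0], [0, 0, 0], [0, 0, 0], [0, 0, 0], [0, 0, 0], [0, 0, 0], [0, 0, 0], [0, 0, 0], [0, 0, 0], [0, 0, 0], [0, 0, 0], [0, 0, 0], [0, 0, 0], [0, 0, 0], [0, 0, 0], [0, 0, 0]])

```text
clock: 44.5
position: [0.3778, -0.3505, 0.2323]
tool_rot: [-3.141, 0.001, -0.002]
force: [0.3, -0.1, 0.0]
grip_width: 0.0855
finger_force: 0.0
```

Call:
apply_moves(claw=[0.085, 0.085, 0.085, 0.085, 0.085, 0.085, 0.085, 0.085, 0.05, 0.05, 0.05, 0.05, 0.05, 0.05], xyz=[[0, 0, 0.02], [0, 0, 0.04], [0, 0, 0.04], [0, 0, 0.035], [0, 0, 0.025], [0, 0, 0.012], [0, 0, 0.007], [0, 0, 0], [0, 0, 0], [0, 0, 0], [0, 0, 0], [0, 0, 0], [0, 0, 0], [0, 0, 0]], twist=[[0, 0, 0], [0, 0, 0], [0, 0, 0], [0, 0, 0], [0, 0, 0], [0, 0, 0], [0, 0, 0], [0, 0, 0], [0, 0, 0], [0, 0, 0], [0, 0, 0], [0, 0, 0], [0, 0, 0], [0, 0, 0]])

```text
clock: 45.9
position: [0.3791, -0.3508, 0.0555]
tool_rot: [3.141, -0.002, -0.0]
force: [-1.4, -0.0, 10.3]
grip_width: 0.063
finger_force: 41.2
```

Call:
apply_moves(claw=[0.05, 0.05, 0.05, 0.05, 0.05, 0.05, 0.05, 0.05, 0.05, 0.05, 0.05, 0.05, 0.05, 0.05, 0.05, 0.05, 0.05, 0.05, 0.05], xyz=[[0, 0, -0.02], [0, 0, -0.04], [0, 0, -0.04], [0, 0, -0.04], [0, 0, -0.02], [0.01374, -0.02917, 0], [0.01374, -0.02917, 0], [0.01374, -0.02917, 0], [0.01374, -0.02917, 0], [0.01374, -0.02917, 0], [0.01374, -0.02917, 0], [0.01374, -0.02917, 0], [0.01374, -0.02917, 0], [0.01374, -0.02917, 0], [0.01374, -0.02917, 0], [0.01374, -0.02917, 0], [0.01374, -0.02917, 0], [0, 0, 0], [0, 0, 0]], twist=[[0, 0, 0], [0, 0, 0], [0, 0, 0], [0, 0, 0], [0, 0, 0], [0, 0, 0], [0, 0, 0], [0, 0, 0], [0, 0, 0], [0, 0, 0], [0, 0, 0], [0, 0, 0], [0, 0, 0], [0, 0, 0], [0, 0, 0], [0, 0, 0], [0, 0, 0], [0, 0, 0], [0, 0, 0]])

```text
clock: 47.8
position: [0.5432, 0.0002, 0.2145]
tool_rot: [3.142, -0.0, 0.001]
force: [-0.7, -0.7, -4.8]
grip_width: 0.0625
finger_force: 47.4
```

Call:
apply_moves(claw=[0.05, 0.05, 0.05, 0.05, 0.05, 0.05, 0.05, 0.05, 0.05], xyz=[[0, 0, 0.02], [0, 0, 0.04], [0, 0, 0.04], [0, 0, 0.03], [0, 0, 0.015], [0, 0, 0.007], [0, 0, 0.003], [0, 0, 0], [0, 0, 0]], twist=[[0, 0, 0], [0, 0, 0], [0, 0, 0], [0, 0, 0], [0, 0, 0], [0, 0, 0], [0, 0, 0], [0, 0, 0], [0, 0, 0]])

```text
clock: 48.7
position: [0.544, -0.0002, 0.0603]
tool_rot: [-3.141, -0.002, 0.0]
force: [-0.2, 0.3, -4.0]
grip_width: 0.0629
finger_force: 47.3
```

Call:
apply_moves(claw=[0.05, 0.05, 0.05, 0.05, 0.085, 0.085, 0.085, 0.085, 0.085, 0.085, 0.085, 0.085, 0.085, 0.085, 0.085, 0.085], xyz=[[0, 0, 0.001], [0, 0, 0.001], [0, 0, 0.0007], [0, 0, 0], [0, 0, 0], [0, 0, 0], [0, 0, 0], [0, 0, 0], [0, 0, -0.02], [0, 0, -0.04], [0, 0, -0.04], [0, 0, -0.04], [0, 0, -0.04], [-0.02, 0, 0], [0, 0, 0], [0, 0, 0]], twist=[[0, 0, 0], [0, 0, 0], [0, 0, 0], [0, 0, 0], [0, 0, 0], [0, 0, 0], [0, 0, 0], [0, 0, 0], [0, 0, 0], [0, 0, 0], [0, 0, 0], [0, 0, 0], [0, 0, 0], [0, 0, 0], [0, 0, 0], [0, 0, 0]])

```text
clock: 50.3
position: [0.5233, 0.0, 0.2365]
tool_rot: [-3.141, -0.0, 0.0]
force: [0.2, 0.9, 0.5]
grip_width: 0.0847
finger_force: 0.0
```

```bash
python3 - <<'E'
from h import *
import pickle
f=bot.grab_frame("wrist");g=bot.grab_frame("scene")
save({"img":np.vstack([f["img"][:290],cv2.resize(g["img"][150:380,80:400],(560,300))])},"w7.png")
for n,P,Q in [("jar",(.5415,-.0008,.105),(.5415,-.0008,.005)),("bottle",(.6114,.0654,.139),0),("tin",(.6076,-.0706,.12),0)]: print(n,proj(f,P))
print(bot.observe()["position"])
E
```

```text
jar [[281.17249052 176.63239142]]
bottle [[188.86779395  91.91028209]]
tin [[371.84843811  97.73076858]]
[ 5.23584709e-01 -1.93210959e-04  2.36071959e-01]
```

View pics/w7.png

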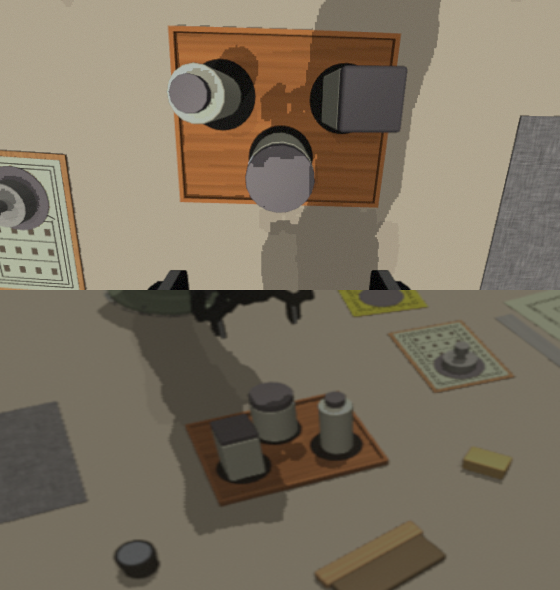

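The jar lid at (280,177), bottle cap (190,94) and tin lid (371,98) all match their seat centres within 2–3 px. The weight stands inside the blotter, and the eraser block and loupe look untouched.

```bash
python3 -c "
from workcell import bot
print(bot.job_done())"
```

```text
the job is handed in; nothing more can be done
None
```

I handed the job in at about 50 s: the weight stands upright on the round blotter, the bottle, jar and tin are upright on their own tray seats, and the eraser block and loupe look undisturbed; no verdict was returned.

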